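Find the worn spring mount of the sander and mark it

ROBOT

A 6-joint arm with a two-finger parallel gripper is mounted at the origin on the work surface. World frame = base frame: x ahead of the robot, y to its left, z up, the work surface at z = 0. Lengths are in m, angles in rad, forces in N, time in s.
With the tool pointing down it reaches from about 0.275 to 0.725 m from the base axis. Payload 5.6 kg.
Tool frame: the origin (TCP) lies on the mounting face of the last link; the fingertips stand 173 mm ahead of it and the grasp point (between the pads) lies 155 mm ahead of it; z points along the fingers, y is the line along which they close (so a half turn about z gives the same grasp; the last joint's range is limited). The gripper opens to 85 mm and grips with 20 to 120 N. Pads are 22 mm wide; open, the fingers measure 114 mm over their backs; the gripper's body (76 mm by 85 mm) begins 54 mm behind the grasp point. The pads swing forward as they close: fully open they stand 13 mm farther back than shut.
Start: joints at [-0.946, 0.255, 0.108, 0, -1.424, -0.285], TCP at [0.183, -0.519, 0.405] pointing down, gripper open.
Joint ranges: [-2.95, 2.95], [-1.21, 1.97], [-1.09, 1.5], [-2.87, 1.71], [-2.94, -0.07], [-3.05, 3.05]. Speed limits (rad/s): [2.57, 2.57, 3.14, 3.14, 3.14, 3.14].

INTERFACE

Orientations are given as [roll, pitch, yaw] about the fixed x, y, z axes, in that order (R = Rz(yaw) Ry(pitch) Rx(roll)).
In Python, from station import bot, eyes, nets gives the robot as it stands. The module is installed in compiled form; this text tells all that it offers.
- The arm moves only by the tool servo_tool, never from a script. Its arguments are lists of equal length, an entry for each row: "linear": the shift along the tool's x, y, z in m, a list of three; "delta_rot": the turn, a rotation vector about the tool's x, y, z in rad, a list of three; "fingers": the opening, from -1 (shut) to 1 (fully open), so that 0 is half open. In form: {"linear": [[dx, dy, dz], ...], "delta_rot": [[wx, wy, wz], ...], "fingers": [fingers, ...]}. A call has 1 to 20 rows; each row shifts and turns the commanded pose from where the row before left it, along the tool's axes as they then stand; what a row does not reach is not made up. A row lasts 1/12 s, in which the tool goes at most 41.7 mm and 7.16 degrees, less where a joint would pass 70% of its speed; a pose out of reach is approached as far as the arm can. A call is refused whole if a number of a shift passes 0.0417 or a number of a turn 0.125, either way. A call with a gripper value outside its range is refused whole. The fingers move at their own pace and stop on an object; the grip force is fixed at half the most. Time passes only in rows, so rows that do not move let the fingers close. It gives the time, the measured TCP pose, the force, the opening and the grip force at its end, in the units of the state.
- bot.sense(): the state, without advancing time (a new reading comes with each control period).
- eyes.capture(name): name is "scene" or "top" or "wrist"; returns the picture (480x640x3 uint8, red, green, blue); there is no depth.
- eyes.get_calibration(name): a dict with "camera_matrix" (3x3 intrinsics, pixels), "k1" (the pictures are not rectified: a ray, as slopes to the right and down, at radius r is drawn at 1 + k1 r^2 times it, then the intrinsics apply), "pose" (4x4, takes a point from camera to world coordinates). Camera axes: x right, y down, z forward; pixel columns grow to the right and rows downward; lengths in m; the calibration is good to about 2 mm. A picture is of the moment at which its call begins: read the wrist's pose just before it. get_calibration takes no time and is no camera call; for the wrist camera it gives the pose at the moment of the call.
- bot.job_done(): hands the job in; it is judged then, once.
Trained networks look in the newest picture that a camera, given by its name, has taken for a name from the list of things; names that differ only in an ending like _2 or _b are one class to them, and where a whole thing is asked for, a point or a joint stands for the part that bears it (a point fixed in the world has none). Each returns a list of dicts, best first, with "score" (0 to 1); they miss things now and then, are a little off and sometimes report something else, mostly with a low value. They report only what shows in the picture. A call takes as long as a camera call.
- nets.boxes_of(thing, camera): "box" ([left, top, right, bottom] in pixels, round what is visible of it).
- nets.mark_of(thing, camera): "xy" ([column, row] in pixels: a listed point, or the origin of a listed thing).
The state is a dict: "clock": time; "joint_pos": joint angles; "joint_velocities": joint speeds; "joint_efforts": joint torques, N m; "eef_pos": TCP position; "eef_rot": TCP orientation; "ft_force": force on the tool from outside, world axes, zero at the start; "torque": the same for the moment, N m; "width": finger opening in m; "finger_force": force on a finger pad.
Only numpy, scipy, OpenCV 4.12 (cv2) and the standard library are available. Lean on these libraries where they do the work, as an engineer would, in place of code of your own. Each camera call takes 0.05 s, during which the arm holds its last target. There are 200 camera calls.

TASK

Working from the robot's left to its right, press each of the three spring-mounted rubber pads on the sander's foot plate well down with a fingertip, by 5 mm or more, and let it up again before going on, to feel which is the softest. Then push the tag of the softest mount fully down, leaving the other two tags up, and move clear. Nothing is to be gripped, pulled up or lifted, and the loose things around are left where they are.

Things in the scene. Friction and masses are not known exactly. Their poses are not given: they have to be found in the camera images.
- plate: fixed dark steel foot plate, 220 x 430 x 12 mm. Origin: centre of its underside; x away from the robot, y to the robot's left along its length, z up; turned up to 0.2 rad. On it three spring mounts that look the same, at y = +135, 0 and -135 mm, in a random order: green base 150 x 70 x 8 mm, round rubber pad on a spring (robot's side), its own tag, an upright steel tab in a guide (far side).
- left_pad (a point): fixed point on the plate: centre of the top face, at rest, of the left mount's rubber pad (50 mm across, 12 mm thick, top 68 mm above the bench). It goes down by up to 14 mm and springs back. Linear spring, no preload; the three stiffnesses lie between 250 and 1200 N/m, each at least 1.6 times the next; only pressing tells them apart.
- left_tag (a point): fixed point on the plate: centre of the top edge of the left mount's tag when up (64 mm above the bench; 46 mm when fully down). The tab is 10 mm (plate x) by 26 mm (plate y), stands 78 mm from its pad's centre, and its guide block (22 x 36 mm) has its top at 42 mm. It slides straight down with about 3 N of friction and stays where it is left.
- middle_pad (a point): fixed point on the plate: centre of the top face, at rest, of the middle mount's rubber pad (50 mm across, 12 mm thick, top 68 mm above the bench). It goes down by up to 14 mm and springs back. Linear spring, no preload; the three stiffnesses lie between 250 and 1200 N/m, each at least 1.6 times the next; only pressing tells them apart.
- middle_tag (a point): fixed point on the plate: centre of the top edge of the middle mount's tag when up (64 mm above the bench; 46 mm when fully down). The tab is 10 mm (plate x) by 26 mm (plate y), stands 78 mm from its pad's centre, and its guide block (22 x 36 mm) has its top at 42 mm. It slides straight down with about 3 N of friction and stays where it is left.
- right_pad (a point): fixed point on the plate: centre of the top face, at rest, of the right mount's rubber pad (50 mm across, 12 mm thick, top 68 mm above the bench). It goes down by up to 14 mm and springs back. Linear spring, no preload; the three stiffnesses lie between 250 and 1200 N/m, each at least 1.6 times the next; only pressing tells them apart.
- right_tag (a point): fixed point on the plate: centre of the top edge of the right mount's tag when up (64 mm above the bench; 46 mm when fully down). The tab is 10 mm (plate x) by 26 mm (plate y), stands 78 mm from its pad's centre, and its guide block (22 x 36 mm) has its top at 42 mm. It slides straight down with about 3 N of friction and stays where it is left.
- pad_a (a joint): how far one of the three pads is pressed down, m (which of the places it stands at varies and shows only when it is pressed): 0 at rest, 0.014 at its lower stop; it can be pulled up to -0.006, which is not wanted.
- pad_b (a joint): how far one of the three pads is pressed down, m (which of the places it stands at varies and shows only when it is pressed): 0 at rest, 0.014 at its lower stop; it can be pulled up to -0.006, which is not wanted.
- pad_c (a joint): how far one of the three pads is pressed down, m (which of the places it stands at varies and shows only when it is pressed): 0 at rest, 0.014 at its lower stop; it can be pulled up to -0.006, which is not wanted.
- tag_p (a joint): how far one of the three tags is pushed down, m (which of the places it stands at varies; letters do not pair with those of the pads): 0 up (starts between 0 and 0.002), 0.018 fully down; it can be pulled up to -0.006, which is not wanted.
- tag_q (a joint): how far one of the three tags is pushed down, m (which of the places it stands at varies; letters do not pair with those of the pads): 0 up (starts between 0 and 0.002), 0.018 fully down; it can be pulled up to -0.006, which is not wanted.
- tag_r (a joint): how far one of the three tags is pushed down, m (which of the places it stands at varies; letters do not pair with those of the pads): 0 up (starts between 0 and 0.002), 0.018 fully down; it can be pulled up to -0.006, which is not wanted.
- knob: loose black plastic clamping knob, 24 mm across, 28 mm high, standing on the foot plate between the left and middle mounts; origin centre of underside. Leave alone.
- bolt: loose steel bolt standing on its head (22 mm across, 8 mm high) with a 10 mm shank, 38 mm high, on the foot plate between the middle and right mounts; origin centre of underside. Leave alone.
- blank: loose flat wooden boomerang blank, 12 mm thick, two rounded arms about 190 x 45 mm, lying beyond the plate; origin on its underside at the elbow end. Leave alone.
- sand_block: loose cork sanding block 110 x 60 x 36 mm, to the left; origin centre of underside. Leave alone.
- driver: loose screwdriver lying on the bench beyond the plate; origin under its middle. Leave alone.
- glue: loose white bottle, 60 mm across, 150 mm high, to the right; origin centre of underside. Leave alone.
- pot: loose steel cup, 80 mm across, 90 mm high, to the right; origin centre of underside. Leave alone.
- push_stick: loose wooden stick 220 x 35 x 18 mm, to the left; origin centre of underside. Leave alone.

How it is judged:
On the way, in this order (a step that is already met when the one before it is completed fails the run):
1. the left pad is pressed down (horizontal distance between the grasp point and left_pad below 0.06 m and value of joint any of pad_a, pad_b, pad_c above 0.003 m), for 0.1 s.
2. the middle pad is pressed down (horizontal distance between the grasp point and middle_pad below 0.06 m and value of joint any of pad_a, pad_b, pad_c above 0.003 m), for 0.1 s.
3. the right pad is pressed down (horizontal distance between the grasp point and right_pad below 0.06 m and value of joint any of pad_a, pad_b, pad_c above 0.003 m), for 0.1 s.
4. the tag of the softest mount is fully down (value of joint tag_p above 0.014 m), for 0.2 s.
At the end, for the whole second after the job is handed in: The softest mount's tag is pushed down by at least 14 of its 18 mm, the other two tags are down by less than 5 mm, all three pads have sprung back to within 2 mm of rest, and no loose thing is more than 30 mm from where it stood (value of joint tag_p above 0.014 m and value of joint each of tag_q, tag_r below 0.005 m and value of joint each of pad_a, pad_b, pad_c below 0.002 m and distance of each of knob, bolt, blank, sand_block, driver, glue, pot, push_stick from where it was at the start of the episode below 0.03 m); the robot touches nothing.
It fails at once if the tag of a firmer mount is pushed down (more than 8 mm) (value of joint any of tag_q, tag_r above 0.008 m).
It fails at once if a pad or tag is gripped and pulled up (more than 4 mm above rest) (value of joint any of pad_a, pad_b, pad_c, tag_p, tag_q, tag_r below -0.004 m).
It fails at once if two pads are pressed at once (value of joint each of pad_a, pad_b above 0.003 m or value of joint each of pad_b, pad_c above 0.003 m or value of joint each of pad_a, pad_c above 0.003 m).
It fails at once if a loose thing is lifted or carried (raised more than 20 mm) or pushed away (more than 30 mm) (distance of any of knob, bolt, blank, sand_block, driver, glue, pot, push_stick from where it was at the start of the episode above 0.03 m or height (world z) of any of knob, bolt above 0.032 m or height (world z) of any of blank, sand_block, driver, glue, pot, push_stick above 0.02 m).
It also fails if it takes over 48 s, if anything falls off the work surface, if the arm or the gripper's body presses on something with over 40 N, if the wrist force passes 120 N, or if a joint passes its speed limit or range.

## Working session

There is one attempt and no reset: what is moved stays moved. The work goes in short steps, Python scripts to look and compute and a tool call to move; the robot and the scene stay as the last step left them, time stands still between calls to the robot, and variables do not carry over. Pictures are saved under pics/ and viewed, at most 10 in all, crops included, and the job is handed in when it is done.

Besides the shell and the picture viewer there is one more tool, called as name(argument=value, ...), one argument or row to a line, values as JSON. servo_tool: Moves the arm, as the interface text tells. Its arguments: {"type":"object","properties":{"linear":{"type":"array","items":{"type":"array","items":{"type":"number"}}},"delta_rot":{"type":"array","items":{"type":"array","items":{"type":"number"}}},"fingers":{"type":"array","items":{"type":"number"}}},"required":["linear","delta_rot","fingers"]}

```bash
mkdir -p pics
cat > h.py <<'E'
import numpy as np, cv2
from station import bot, eyes, nets
def ray(cam,uv,z):
    c=eyes.get_calibration(cam);K=np.array(c["camera_matrix"]);T=np.array(c["pose"])
    d=np.array([(uv[0]-K[0,2])/K[0,0],(uv[1]-K[1,2])/K[1,1]]);u=d.copy()
    for _ in range(20): u=d/(1+c["k1"]*(u@u))
    v=T[:3,:3]@np.array([u[0],u[1],1]);o=T[:3,3]
    return o+v*(z-o[2])/v[2]
E
python3 - <<'E'
from h import *
print(bot.sense())
for c in("top","scene"):
    im=eyes.capture(c);cv2.imwrite(f"pics/{c}1.png",im[:,:,::-1])
    for n,z in [("left_pad",.068),("middle_pad",.068),("right_pad",.068),("left_tag",.063),("middle_tag",.063),("right_tag",.063),("plate",0),("knob",.012),("bolt",.012)]:
        for r in nets.mark_of(n,c)[:2]: print(c,n,np.round(r["xy"]),round(r["score"],2),ray(c,r["xy"],z).round(4))
E
```

```text
{'clock': 0.0, 'joint_pos': array([-9.46397573e-01,  2.55741995e-01,  1.06961003e-01, -4.47116527e-04,
       -1.42389293e+00, -2.84596629e-01]), 'joint_velocities': array([-0.00131296,  0.00050838, -0.00014743,  0.0008995 , -0.00029904,
       -0.00021264]), 'joint_efforts': array([-5.00703136e-04, -3.86628270e+01,  2.37940335e+01,  5.36514223e+00,
       -6.11431329e-03,  2.87036933e-06]), 'eef_pos': array([ 0.18331419, -0.51836652,  0.40378509]), 'eef_rot': array([ 3.13966642e+00, -1.02787538e-04, -2.80185629e+00]), 'ft_force': array([ 0.48887795, -1.01686395,  0.04899886]), 'torque': array([ 0.02075751, -0.04101071, -0.05528339]), 'finger_force': 0.0, 'width': 0.08556942621182648}
top left_pad [244. 270.] 0.58 [0.4875 0.2265 0.068 ]
top middle_pad [297. 268.] 0.6 [0.4966 0.0789 0.068 ]
top right_pad [342. 266.] 0.77 [ 0.5057 -0.0475  0.068 ]
top left_tag [250. 239.] 0.81 [0.5727 0.2112 0.063 ]
top left_tag [168. 314.] 0.42 [0.3567 0.4352 0.063 ]
top middle_tag [295. 241.] 0.57 [0.5725 0.086  0.063 ]
top middle_tag [474. 248.] 0.55 [ 0.5668 -0.4173  0.063 ]
top right_tag [344. 243
[... 193 characters left out ...]
lt [320. 266.] 0.42 [0.5039 0.0156 0.012 ]
scene left_pad [405. 265.] 0.93 [0.4846 0.2158 0.068 ]
scene middle_pad [360. 245.] 0.91 [0.4936 0.0897 0.068 ]
scene right_pad [316. 224.] 0.79 [ 0.4996 -0.0505  0.068 ]
scene right_pad [358. 246.] 0.17 [0.5012 0.0856 0.068 ]
scene left_tag [388. 288.] 0.9 [0.5721 0.2173 0.063 ]
scene middle_tag [339. 264.] 0.69 [0.5777 0.0796 0.063 ]
scene right_tag [295. 238.] 0.89 [ 0.5721 -0.0636  0.063 ]
scene right_tag [360. 244.] 0.72 [0.4879 0.0849 0.063 ]
scene plate [352. 267.] 0.65 [0.5178 0.0853 0.    ]
scene knob [369. 278.] 0.66 [0.5316 0.1456 0.012 ]
scene knob [507. 286.] 0.43 [0.3456 0.4405 0.012 ]
scene bolt [333. 250.] 0.41 [0.5069 0.0129 0.012 ]
```

View pics/top1.png

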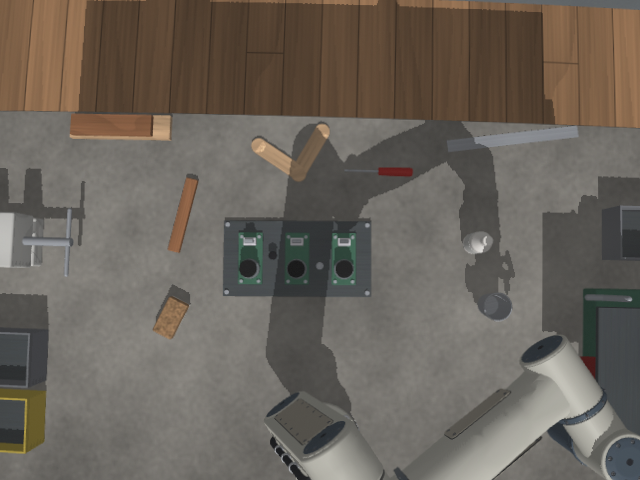

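View pics/scene1.png

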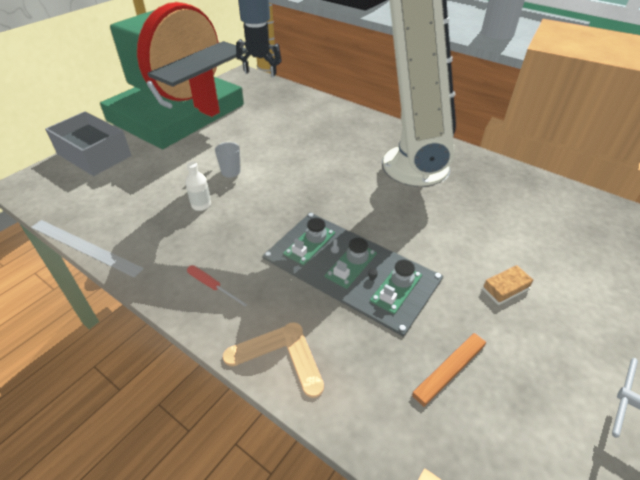

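The pictures show three mounts: pads in top at about (248,268), (296,268), (344,268), tags at about (250,241), (296,241), (345,241). The knob is at (272,250) and the bolt at (319,266), matching the nets. Next I move above the plate with the fingers shut.

servo_tool(
  linear=[
    [-0.028,0.0297,0],
    [-0.028,0.0297,0],
    [-0.028,0.0297,0],
    [-0.028,0.0297,0],
    [-0.028,0.0297,0],
    [-0.028,0.0297,0],
    [-0.028,0.0297,0],
    [-0.028,0.0297,0],
    [-0.028,0.0297,0],
    [-0.028,0.0297,0],
    [-0.028,0.0297,0],
    [-0.028,0.0297,0],
    [-0.028,0.0297,0],
    [-0.028,0.0297,0],
    [-0.028,0.0297,0],
    [-0.028,0.0297,0],
    [0,0,0],
    [0,0,0],
    [0,0,0],
    [0,0,0],
  ],
  delta_rot=[
    [0,0,0],
    [0,0,0],
    [0,0,0],
    [0,0,0],
    [0,0,0],
    [0,0,0],
    [0,0,0],
    [0,0,0],
    [0,0,0],
    [0,0,0],
    [0,0,0],
    [0,0,0],
    [0,0,0],
    [0,0,0],
    [0,0,0],
    [0,0,0],
    [0,0,0.085],
    [0,0,0.085],
    [0,0,0.085],
    [0,0,0.085],
  ],
  fingers=[-1,-1,-1,-1,-1,-1,-1,-1,-1,-1,-1,-1,-1,-1,-1,-1,-1,-1,-1,-1],
)

```text
clock: 2.67
eef_pos: [0.4474, 0.0792, 0.4046]
eef_rot: [-3.141, -0.0, 3.138]
ft_force: [-0.6, 0.3, 0.2]
width: -0.0001
finger_force: 0.0
```

Run:
```python
from h import *
s=bot.sense();print(s["clock"],s["eef_pos"],s["eef_rot"],s["ft_force"],s["width"])
c="wrist"
im=eyes.capture(c);cv2.imwrite(f"pics/{c}1.png",im[:,:,::-1])
for n,z in [("left_pad",.068),("middle_pad",.068),("right_pad",.068),("left_tag",.063),("middle_tag",.063),("right_tag",.063),("plate",0),("knob",.012),("bolt",.012)]:
    for r in nets.mark_of(n,c)[:2]: print(c,n,np.round(r["xy"]),round(r["score"],2),ray(c,r["xy"],z).round(4))
```

```text
2.6667 [0.44740118 0.07921216 0.40459453] [-3.14145154e+00 -2.15929061e-04  3.13793872e+00] [-0.56252236  0.29829617  0.24751106] -0.00010915120506835149
wrist left_tag [483. 361.] 0.72 [0.5699 0.2173 0.063 ]
wrist right_tag [171. 365.] 0.7 [ 0.5743 -0.0548  0.063 ]
wrist knob [399. 296.] 0.81 [0.5309 0.1497 0.012 ]
wrist bolt [256. 273.] 0.91 [0.5071 0.0142 0.012 ]
```

View pics/wrist1.png

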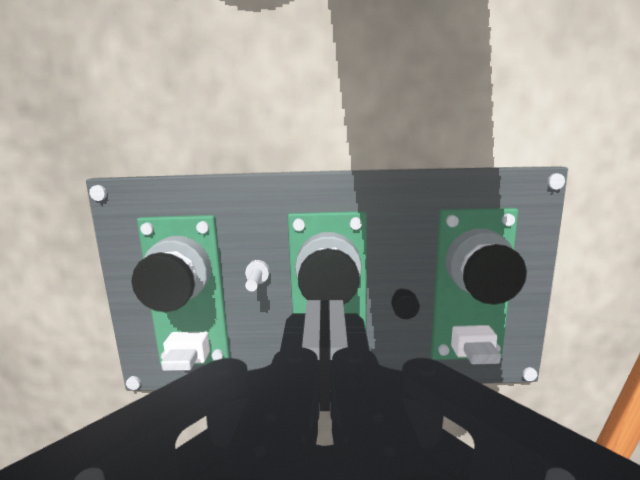

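The wrist view shows the pad tops at about (163,282) right, (328,276) middle and (494,274) left. The tag tops are at about (179,360) right and (483,352) left, and the fingers hide the middle tag. I'll fit the plate pose to these picks.

Run:
```python
from h import *
from scipy.optimize import least_squares
P={"lp":(0,135,.068),"mp":(0,0,.068),"rp":(0,-135,.068),"lt":(78,135,.063),"mt":(78,0,.063),"rt":(78,-135,.063)}
obs=[("wrist","rp",(163,282)),("wrist","mp",(328,276)),("wrist","lp",(494,274)),("wrist","rt",(179,360)),("wrist","lt",(483,352)),
("top","lp",(248,268)),("top","mp",(296,268)),("top","rp",(344,268)),("top","lt",(250,240)),("top","mt",(296,240)),("top","rt",(345,240)),
("scene","lp",(404,266)),("scene","mp",(358,245)),("scene","rp",(316,224)),("scene","lt",(389,288)),("scene","mt",(340,264)),("scene","rt",(295,240))]
W=[ray(c,uv,P[n][2])[:2] for c,n,uv in obs]
M=np.array([P[n][:2] for _,n,_ in obs])/1e3
def mod(p): c,s=np.cos(p[2]),np.sin(p[2]); return M@np.array([[c,s],[-s,c]])+p[:2]
for sel in ("wrist","top","scene","wristscene","wristtopscene"):
    i=[k for k,o in enumerate(obs) if o[0] in sel]
    p=least_squares(lambda p:((mod(p)-W)[i]).ravel(),[.49,.08,0],loss="soft_l1",f_scale=.004).x
    print(sel,p.round(4))
    d=mod(p)-W
    for k in i: print(obs[k][:2],W[k].round(4),(d[k]*1e3).round(1)) if sel!="wristscene" and len(sel)>6 else 0
for k,v in P.items():
    c,s=np.cos(p[2]),np.sin(p[2]);x,y=v[0]/1e3,v[1]/1e3;print(k,(p[0]+c*x-s*y).round(4),(p[1]+s*x+c*y).round(4))
```

```text
wrist [0.4893 0.0817 0.0286]
top [0.4963 0.0798 0.025 ]
scene [0.4958 0.0815 0.0232]
wristscene [0.4931 0.0816 0.0245]
wristtopscene [0.4946 0.0809 0.0245]
('wrist', 'rp') [ 0.4948 -0.0509] [ 3.2 -3.1]
('wrist', 'mp') [0.4894 0.0816] [ 5.2 -0.7]
('wrist', 'lp') [0.4878 0.2143] [3.5 1.5]
('wrist', 'rt') [ 0.5694 -0.0475] [ 6.6 -4.6]
('wrist', 'lt') [0.5614 0.2159] [7.8 1.9]
('top', 'lp') [0.4923 0.2146] [-1.   1.3]
('top', 'mp') [0.496  0.0806] [-1.4  0.3]
('top', 'rp') [ 0.4997 -0.0532] [-1.8 -0.8]
('top', 'lt') [0.571  0.2125] [-1.7  5.2]
('top', 'mt') [0.5745 0.0833] [-1.9 -0.5]
('top', 'rt') [ 0.5783 -0.0542] [-2.4  2.1]
('scene', 'lp') [0.4907 0.2154] [0.7 0.4]
('scene', 'mp') [0.4975 0.0845] [-2.9 -3.6]
('scene', 'rp') [ 0.4985 -0.0503] [-0.6 -3.7]
('scene', 'lt') [0.5696 0.2192] [-0.3 -1.4]
('scene', 'mt') [0.576  0.0824] [-3.4  0.4]
('scene', 'rt') [ 0.5768 -0.0605] [-0.9  8.4]
lp 0.4913 0.2159
mp 0.4946 0.0809
rp 0.4979 -0.0541
lt 0.5693 0.2178
mt 0.5726 0.0828
rt 0.5759 -0.0522
```

servo_tool(
  linear=[
    [-0.0073,0.0228,0.024],
    [-0.0073,0.0228,0.024],
    [-0.0073,0.0228,0.024],
    [-0.0073,0.0228,0.024],
    [-0.0073,0.0228,0.024],
    [-0.0073,0.0228,0.024],
    [0,0,0],
    [0,0,0],
    [0,0,0],
  ],
  delta_rot=[
    [0,0,0],
    [0,0,0],
    [0,0,0],
    [0,0,0],
    [0,0,0],
    [0,0,0],
    [0,0,0],
    [0,0,0],
    [0,0,0],
  ],
  fingers=[-1,-1,-1,-1,-1,-1,-1,-1,-1],
)

```text
clock: 3.92
eef_pos: [0.4913, 0.2155, 0.2611]
eef_rot: [-3.141, 0.0, -3.141]
ft_force: [-0.7, -0.4, -0.0]
width: 0.0001
finger_force: 0.0
```

servo_tool(
  linear=[
    [0,0,0.005],
    [0,0,0.005],
    [0,0,0.005],
    [0,0,0.005],
    [0,0,0.004],
    [0,0,0.004],
    [0,0,0],
    [0,0,0],
    [0,0,0],
    [0,0,0],
  ],
  delta_rot=[
    [0,0,0],
    [0,0,0],
    [0,0,0],
    [0,0,0],
    [0,0,0],
    [0,0,0],
    [0,0,0],
    [0,0,0],
    [0,0,0],
    [0,0,0],
  ],
  fingers=[-1,-1,-1,-1,-1,-1,-1,-1,-1,-1],
)

```text
clock: 4.75
eef_pos: [0.4911, 0.2153, 0.2336]
eef_rot: [-3.141, 0.001, -3.141]
ft_force: [-2.4, -1.9, 8.1]
width: -0.0001
finger_force: 4.3
```

servo_tool(
  linear=[
    [0,0,0.004],
    [0,0,0],
    [0,0,0],
    [0,0,0],
  ],
  delta_rot=[
    [0,0,0],
    [0,0,0],
    [0,0,0],
    [0,0,0],
  ],
  fingers=[-1,-1,-1,-1],
)

```text
clock: 5.08
eef_pos: [0.4912, 0.2153, 0.2301]
eef_rot: [-3.141, 0.001, -3.141]
ft_force: [-4.5, -1.8, 12.4]
width: -0.0002
finger_force: 6.2
```

Run:
```python
from h import *
eyes.capture("wrist")
s=bot.sense();print(s["clock"],s["eef_pos"],s["ft_force"],s["torque"])
im=eyes.capture("wrist");cv2.imwrite("pics/wrist2.png",im[:,:,::-1])
```

```text
5.1333 [0.49117863 0.21533958 0.23016807] [-4.39380949 -1.06484027 12.53343204] [-0.61932829  1.72043018 -0.05267512]
```

View pics/wrist2.png

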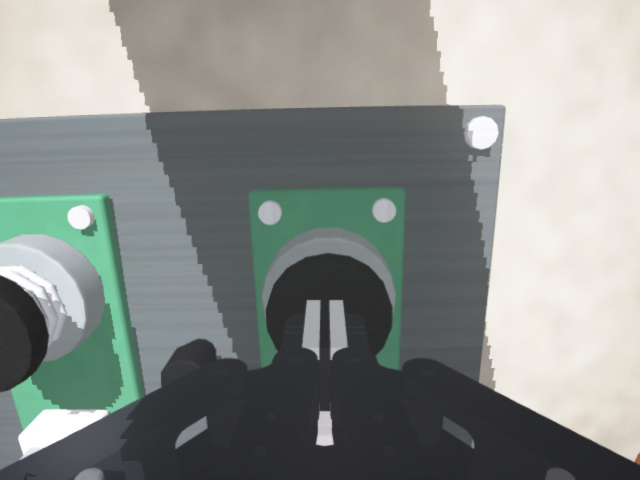

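The fingers are centred on the left pad at about (328,310), which is pressed about 11 mm at 12.5 N, so roughly 1.1 kN/m (stiff). Next is the middle pad.

servo_tool(
  linear=[
    [0,0,-0.016],
    [0,0,-0.015],
    [-0.0007,-0.0269,0],
    [-0.0007,-0.0269,0],
    [-0.0007,-0.0269,0],
    [-0.0007,-0.0269,0],
    [-0.0007,-0.0269,0],
    [0,0,0],
    [0,0,0],
    [0,0,0],
  ],
  delta_rot=[
    [0,0,0],
    [0,0,0],
    [0,0,0],
    [0,0,0],
    [0,0,0],
    [0,0,0],
    [0,0,0],
    [0,0,0],
    [0,0,0],
    [0,0,0],
  ],
  fingers=[-1,-1,-1,-1,-1,-1,-1,-1,-1,-1],
)

```text
clock: 6.02
eef_pos: [0.4947, 0.0812, 0.2596]
eef_rot: [3.141, 0.0, 3.141]
ft_force: [0.5, -0.1, -0.4]
width: -0.0001
finger_force: 0.0
```

servo_tool(
  linear=[
    [0,0,0.005],
    [0,0,0.005],
    [0,0,0.005],
    [0,0,0.004],
    [0,0,0.004],
    [0,0,0.004],
    [0,0,0.004],
    [0,0,0],
    [0,0,0],
    [0,0,0],
    [0,0,0],
  ],
  delta_rot=[
    [0,0,0],
    [0,0,0],
    [0,0,0],
    [0,0,0],
    [0,0,0],
    [0,0,0],
    [0,0,0],
    [0,0,0],
    [0,0,0],
    [0,0,0],
    [0,0,0],
  ],
  fingers=[-1,-1,-1,-1,-1,-1,-1,-1,-1,-1,-1],
)

```text
clock: 6.93
eef_pos: [0.4946, 0.0812, 0.229]
eef_rot: [3.141, 0.0, 3.141]
ft_force: [-2.3, 2.3, 4.0]
width: -0.0004
finger_force: 1.9
```

servo_tool(
  linear=[
    [0,0,-0.016],
    [0,0,-0.015],
    [-0.0007,-0.0269,0],
    [-0.0007,-0.0269,0],
    [-0.0007,-0.0269,0],
    [-0.0007,-0.0269,0],
    [-0.0007,-0.0269,0],
    [0,0,0],
    [0,0,0],
    [0,0,0],
  ],
  delta_rot=[
    [0,0,0],
    [0,0,0],
    [0,0,0],
    [0,0,0],
    [0,0,0],
    [0,0,0],
    [0,0,0],
    [0,0,0],
    [0,0,0],
    [0,0,0],
  ],
  fingers=[-1,-1,-1,-1,-1,-1,-1,-1,-1,-1],
)

```text
clock: 7.77
eef_pos: [0.4981, -0.0535, 0.2595]
eef_rot: [-3.141, -0.0, 3.141]
ft_force: [0.5, 1.2, -0.2]
width: -0.0001
finger_force: 0.0
```

servo_tool(
  linear=[
    [0,0,0.005],
    [0,0,0.005],
    [0,0,0.005],
    [0,0,0.004],
    [0,0,0.004],
    [0,0,0.004],
    [0,0,0.004],
    [0,0,0],
    [0,0,0],
    [0,0,0],
    [0,0,0],
  ],
  delta_rot=[
    [0,0,0],
    [0,0,0],
    [0,0,0],
    [0,0,0],
    [0,0,0],
    [0,0,0],
    [0,0,0],
    [0,0,0],
    [0,0,0],
    [0,0,0],
    [0,0,0],
  ],
  fingers=[-1,-1,-1,-1,-1,-1,-1,-1,-1,-1,-1],
)

```text
clock: 8.68
eef_pos: [0.4979, -0.053, 0.2291]
eef_rot: [3.141, -0.0, -3.142]
ft_force: [-3.6, 3.1, 8.2]
width: -0.0003
finger_force: 4.0
```

Run:
```python
from h import *
for _ in range(3):
    eyes.capture("wrist");s=bot.sense();print(s["eef_pos"].round(4),s["ft_force"].round(2),s["finger_force"])
```

```text
[ 0.4979 -0.053   0.2291] [-3.89  3.49  7.38] 4.01596772881021
[ 0.4979 -0.053   0.2292] [-4.69  2.62  7.27] 4.014258711304137
[ 0.4979 -0.053   0.2292] [-4.51  2.55  8.37] 4.013282664286635
```

Forces at about 12 mm: left about 12–13 N, middle 4 N, right 8 N. The middle mount is the softest, so I go above its tag.

servo_tool(
  linear=[
    [0,0,-0.02],
    [0,0,-0.02],
    [-0.0124,0.0226,0],
    [-0.0124,0.0226,0],
    [-0.0124,0.0226,0],
    [-0.0124,0.0226,0],
    [-0.0124,0.0226,0],
    [-0.0124,0.0226,0],
    [0,0,0],
    [0,0,0],
    [0,0,0],
  ],
  delta_rot=[
    [0,0,0],
    [0,0,0],
    [0,0,0],
    [0,0,0],
    [0,0,0],
    [0,0,0],
    [0,0,0],
    [0,0,0],
    [0,0,0],
    [0,0,0],
    [0,0,0],
  ],
  fingers=[-1,-1,-1,-1,-1,-1,-1,-1,-1,-1,-1],
)

```text
clock: 9.75
eef_pos: [0.5723, 0.082, 0.2681]
eef_rot: [-3.141, -0.001, -3.142]
ft_force: [0.5, 0.2, 0.8]
width: -0.0001
finger_force: 0.0
```

Run:
```python
from h import *
s=bot.sense();print(s["eef_pos"].round(4),s["ft_force"].round(2))
im=eyes.capture("wrist")
for n in("middle_tag","middle_pad"):
  for r in nets.mark_of(n,"wrist")[:2]: print(n,r,ray("wrist",r["xy"],.064))
a=eyes.capture("scene")[190:310,260:420]
cv2.imwrite("pics/w3.png",np.hstack([cv2.resize(im,(400,300)),cv2.resize(a,(400,300),interpolation=2)])[:,:,::-1])
```

```text
[0.5723 0.082  0.2681] [0.46 0.21 0.81]
```

View pics/w3.png

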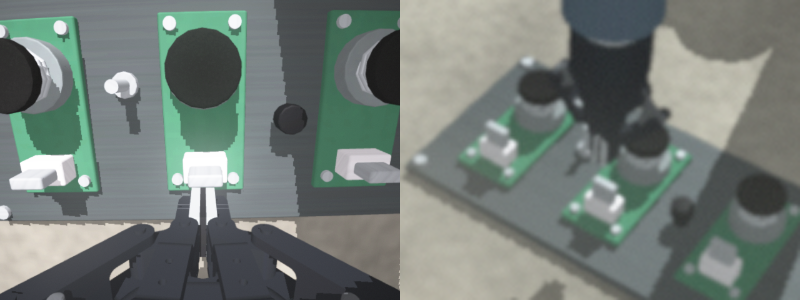

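The wrist half shows the middle tag just ahead of and under the fingers at about (205,183). The right and left tag tops are at about (37,180) and (378,178). I'll check these against the model.

```bash
python3 - <<'E'
from h import *
for uv in((37,180),(378,178),(205,183),(203,68)): print(uv,ray("wrist",np.array(uv)*1.6,.068 if uv[1]<100 else .063).round(4))
E
python3 -c "
import cv2
a=cv2.imread('pics/w3.png')[120:220,140:270];cv2.imwrite('pics/w4.png',cv2.resize(a,None,fx=5,fy=5))"
```

```text
(37, 180) [ 0.5712 -0.0429  0.063 ]
(378, 178) [0.5699 0.2128 0.063 ]
(205, 183) [0.5733 0.083  0.063 ]
(203, 68) [0.4928 0.0816 0.068 ]
```

View pics/w4.png

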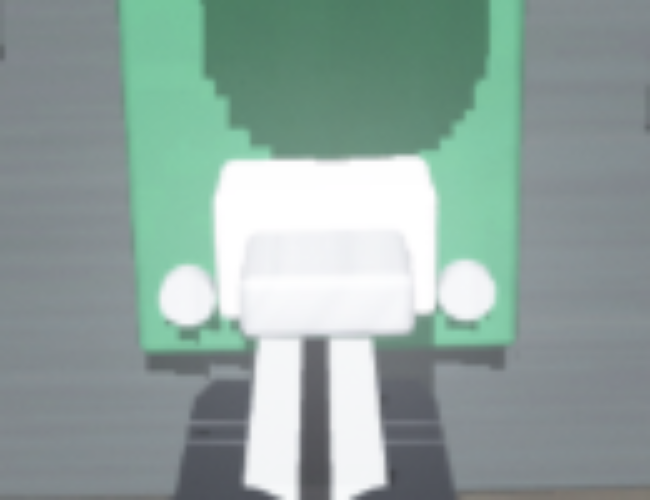

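The tag's top face shows at about (328,305) in the crop, just ahead of the fingertips. That puts it at about (0.572, 0.083), directly under the fingers, so I push down.

servo_tool(
  linear=[
    [0,0,0.012],
    [0,0,0.012],
    [0,0,0.005],
    [0,0,0.005],
    [0,0,0.005],
    [0,0,0.005],
    [0,0,0.005],
    [0,0,0],
    [0,0,0],
    [0,0,0],
    [0,0,0],
  ],
  delta_rot=[
    [0,0,0],
    [0,0,0],
    [0,0,0],
    [0,0,0],
    [0,0,0],
    [0,0,0],
    [0,0,0],
    [0,0,0],
    [0,0,0],
    [0,0,0],
    [0,0,0],
  ],
  fingers=[-1,-1,-1,-1,-1,-1,-1,-1,-1,-1,-1],
)

```text
clock: 10.87
eef_pos: [0.5726, 0.0823, 0.2195]
eef_rot: [3.141, 0.0, 3.141]
ft_force: [-0.8, -0.3, -0.6]
width: -0.0
finger_force: 0.0
```

servo_tool(
  linear=[
    [0,0,0.001],
    [0,0,0.001],
    [0,0,0],
    [0,0,0],
    [0,0,0],
  ],
  delta_rot=[
    [0,0,0],
    [0,0,0],
    [0,0,0],
    [0,0,0],
    [0,0,0],
  ],
  fingers=[-1,-1,-1,-1,-1],
)

```text
clock: 11.28
eef_pos: [0.5726, 0.0823, 0.2194]
eef_rot: [3.141, 0.001, -3.141]
ft_force: [-4.3, -0.1, 11.0]
width: 0.0
finger_force: 5.4
```

The stop is felt at a tip height of 46.4 mm, so the tag is fully down. I retreat straight up and away.

servo_tool(
  linear=[
    [0,0,-0.02],
    [0,0,-0.035],
    [0,0,-0.035],
    [0,0,-0.035],
    [0,0,-0.035],
    [0.025,-0.03,0],
    [0.025,-0.03,0],
    [0.025,-0.03,0],
    [0.025,-0.03,0],
    [0.025,-0.03,0],
    [0,-0.03,0],
    [0,-0.03,0],
    [0,0,0],
    [0,0,0],
    [0,0,0],
  ],
  delta_rot=[
    [0,0,0],
    [0,0,0],
    [0,0,0],
    [0,0,0],
    [0,0,0],
    [0,0,0],
    [0,0,0],
    [0,0,0],
    [0,0,0],
    [0,0,0],
    [0,0,0],
    [0,0,0],
    [0,0,0],
    [0,0,0],
    [0,0,0],
  ],
  fingers=[-1,-1,-1,-1,-1,-1,-1,-1,-1,-1,-1,-1,-1,-1,-1],
)

```text
clock: 12.53
eef_pos: [0.4475, -0.1277, 0.3775]
eef_rot: [3.141, -0.0, 3.141]
ft_force: [-0.1, 0.1, 0.3]
width: -0.0002
finger_force: 0.0
```

Run:
```python
from h import *
s=bot.sense();print(s["eef_pos"].round(4),s["ft_force"].round(2))
a=eyes.capture("scene")[200:335,255:450]
cv2.imwrite("pics/s5.png",cv2.resize(a,(780,540),interpolation=2)[:,:,::-1])
```

```text
[ 0.4475 -0.1277  0.3775] [-0.09  0.06  0.29]
```

View pics/s5.png

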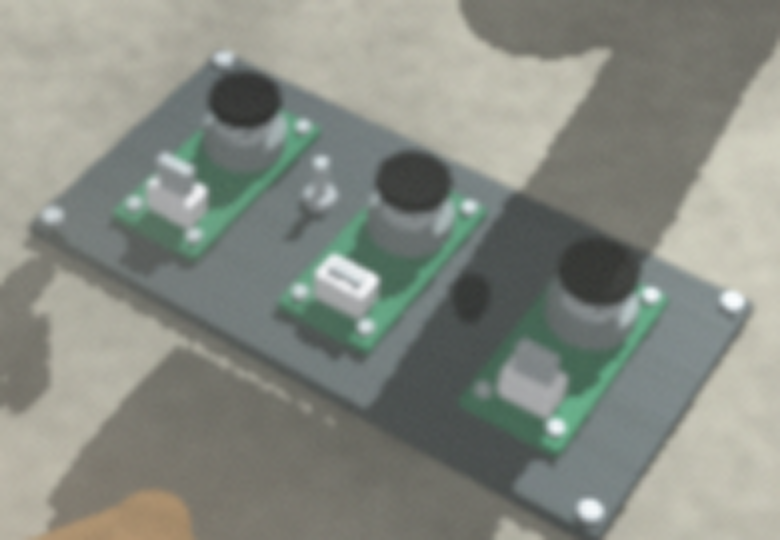

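The middle tag at (347,275) is down. The other two at (176,165) and (535,360) stand up, the pads are back up, and the knob and bolt are still in place.

```bash
python3 -c "
from station import bot
print(bot.job_done())"
```

```text
the job is handed in; nothing more can be done
None
```

I pressed all three pads left to right and found the middle mount softest (about 0.33 kN/m, against about 0.67 right and 1.1 left). I pushed its tag fully down, left the other two tags up, moved clear and handed the job in; no verdict was returned.

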